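Half-light check of a copper blank on the light box

TASK

Lift the copper tube blank out of the black sorting tray and stand it upright on the middle of the light box's glass window, let go of it, and keep the shutter shut until then. Then slide the red shutter tab against its spring until the shutter is half open (tab's white line at the green half mark, never pulling it to the full-open end), and finish while still holding it there, so that the blank stays half lit. Leave the two steel blanks in the tray and everything else on the bench where it is.

Things in the scene. Friction and masses are not known exactly. Their poses are not given: they have to be found in the camera images.
- light_box: Fixed grey inspection light box, 160 (its x) by 260 (its y) mm and 60 mm high with a flat top. Origin: centre of its underside, on the bench. x, y lie along its sides, z up; its heading varies, and so does the side of the bench it stands on. The glass window is in the top near its +y end; the red shutter tab stands on the top, in its -y half, centred across the box.
- window (a point): Centre of the top face of the light box's glass window: the window is 80 (box x) by 60 (box y) mm, flush with the box's top, 60 mm above the bench, 75 mm from the box's centre towards box +y. Axes as the light box's. A black shutter plate under the glass covers it when shut.
- half_mark (a point): Point on the box's top (60 mm above the bench) over which the middle of the tab stands at half travel: 55 mm from the box's centre towards box -y. Seen as a green stripe 4 mm wide either side of the dark track; thin white stripes 30 mm either side of it mark shut and full open.
- tab (a point): Middle of the top of the shutter's red tab, marked by a white line, 98 mm above the bench. The tab is an upright block 26 (box x) by 14 (box y) mm, 36 mm tall, its foot 2 mm above the box's top. Shut, it stands 25 mm from the box's centre towards box -y; it moves straight along box -y to open. Axes as the light box's. Pinch it from above across its 14 mm, or push it.
- shutter (a joint): Opening of the shutter in m: 0 shut (where it starts), 0.030 half, 0.060 fully open against the stop; grows as the tab moves along box -y. A spring always pulls it shut: about 4 N at 0, 9.4 N at half, 15 N at full open, 180 N/m; let go, it shuts.
- tray: Fixed black open sorting tray, 140 (its x) by 260 (its y) mm, 30 mm high, walls and floor 4 mm thick. Origin: centre of its underside, on the bench; z up; its heading varies. Three tube blanks stand in it in a row along its y, about 75 mm apart, in any order, near its centre line.
- copper_blank: Copper-coloured tube blank, a ring 36 mm outside, 26 mm inside, 24 mm high, about 0.1 kg, standing upright in the tray. Origin: centre of its underside, z along its axis. Grip across its outside from above.
- steel_blank_a: Grey steel tube blank of the same size, standing in the tray; to be left there. Origin: centre of its underside.
- steel_blank_b: The other grey steel tube blank, same size, standing in the tray; to be left there. Origin: centre of its underside.
- flask: Green drinking bottle, 68 mm across, 190 mm high, at the left side of the bench; leave alone. Origin: centre of its underside.
- tape: Roll of green tape, 104 mm across, 48 mm high, lying flat at the far side of the bench; leave alone. Origin: centre of its underside.
- screwdriver: Screwdriver, about 200 mm long, lying at the right side of the bench; leave alone.
- mallet: Hammer, about 280 mm long, lying at the far right of the bench; leave alone.
- pliers: Yellow-handled pliers, 175 mm long, lying at the far left of the bench; leave alone.
Mind the look-alikes: they are no part of the job. What is shaped like the steel_blank_b but purple is not meant.

How it is judged:
On the way, in this order (a step that is already met when the one before it is completed fails the run):
1. the copper blank is lifted clear of the tray, shutter still shut (z of copper_blank in the frame of tray above 0.04 m and value of joint shutter below 0.008 m), for 0.1 s.
2. the copper blank stands on the middle of the glass, let go, shutter still shut (horizontal distance between copper_blank and window below 0.018 m and z of copper_blank in the frame of window between -0.004 and 0.004 m and angle between copper_blank's own z axis and vertical below 0.1 rad and linear speed of copper_blank below 0.02 m/s and contact force between each of the fingers, the arm and copper_blank below 0.05 N and value of joint shutter below 0.008 m), for 0.2 s.
3. the shutter is at half travel, held there by the fingers (value of joint shutter between 0.025 and 0.035 m and velocity of joint shutter between -0.01 and 0.01 m/s and contact force between the fingers and shutter above 3 N and horizontal distance between copper_blank and window below 0.018 m and z of copper_blank in the frame of window between -0.004 and 0.004 m and angle between copper_blank's own z axis and vertical below 0.1 rad and linear speed of copper_blank below 0.02 m/s and contact force between each of the fingers, the arm and copper_blank below 0.05 N), for 0.5 s.
At the end, for the whole second after the job is handed in: Copper blank upright (0.1 rad) and still on the glass within 18 mm of the window's centre, not touched; shutter at 25 to 35 mm of its 60 mm travel, held by the fingers with over 3 N; steel blanks in the tray within 40 mm of their starts, other things within 30 mm (all of step 3 and z of each of steel_blank_a, steel_blank_b in the frame of tray below 0.012 m and distance of each of steel_blank_a, steel_blank_b from where it was at the start of the episode below 0.04 m and distance of each of flask, tape, screwdriver, mallet, pliers from where it was at the start of the episode below 0.03 m); the arm keeps its last pose, push and grip.
It fails at once if the shutter is pulled to its full-open end (over 54 mm) (value of joint shutter above 0.054 m).
It fails at once if the shutter is opened before the copper blank is on the glass (value of joint shutter above 0.015 m and (horizontal distance between copper_blank and window above 0.03 m or z of copper_blank in the frame of window above 0.01 m)).
It fails at once if a steel blank is lifted out or shoved over 40 mm (distance of any of steel_blank_a, steel_blank_b from where it was at the start of the episode above 0.04 m).
It fails at once if another thing on the bench is moved over 30 mm (distance of any of flask, tape, screwdriver, mallet, pliers from where it was at the start of the episode above 0.03 m).
It also fails if it takes over 51 s, if anything falls off the work surface, if the arm or the gripper's body presses on something with over 40 N, if the wrist force passes 120 N, or if a joint passes its speed limit or range.

ROBOT

A 6-joint arm with a two-finger parallel gripper is mounted at the origin on the work surface. World frame = base frame: x ahead of the robot, y to its left, z up, the work surface at z = 0. Lengths are in m, angles in rad, forces in N, time in s.
With the tool pointing down it reaches from about 0.35 to 0.775 m from the base axis. Payload 5.5 kg.
Tool frame: the origin (TCP) lies at the very end of the fingers, on their centre line; the grasp point (between the pads) lies 19 mm behind it; z points along the fingers, y is the line along which they close (so a half turn about z gives the same grasp; the last joint's range is limited). The gripper opens to 85 mm and grips with 20 to 120 N. Pads are 22 mm wide; open, the fingers measure 114 mm over their backs; the gripper's body (76 mm by 85 mm) begins 54 mm behind the grasp point. The pads swing forward as they close: fully open they stand 13 mm farther back than shut.
Start: joints at [0.965, 0.313, 0.046, 1.304, 0, 1.431], TCP at [0.258, 0.514, 0.231] pointing down, gripper open.
Joint ranges: [-2.76, 2.76], [-0.86, 1.69], [-1.03, 1.26], [-2.2, 2.34], [-1.47, 1.5], [-3.14, 3.14]. Speed limits (rad/s): [2.57, 2.57, 3.14, 3.14, 3.14, 3.14].

INTERFACE

Orientations are given as a unit quaternion [w, x, y, z].
In Python, from workcell import env, viewer, nets gives the robot as it stands. The module is installed in compiled form; this text tells all that it offers.
- The arm moves only by the tool drive_effector, called after ">>>" as name(argument=value, ...) on one line, values as JSON. Schema: {"type":"object","properties":{"plan":{"type":"object","properties":{"motion":{"type":"array","items":{"type":"array","items":{"type":"number"},"minItems":6,"maxItems":6},"minItems":1,"maxItems":8}},"additionalProperties":false,"required":["motion"]},"aperture":{"type":"number"},"grip_force":{"type":"number"},"only":{"type":"string"},"quiet":{"type":"boolean"},"lines":{"type":"string"}},"required":["plan"],"additionalProperties":false}. plan is an object whose key "motion" holds a list of rows, 1 to 8 of them, each of 6 numbers: dx, dy, dz in m, then a rotation vector rx, ry, rz in rad; each row is the pose to reach, as a shift and turn from the pose commanded when the call began, along the tool's axes at that moment; what a row does not reach only later rows make up. A row lasts 1/8 s, in which the tool goes at most 0.0625 m and 0.188 rad, less where a joint would pass 70% of its speed; a pose out of reach is approached as far as the arm can. aperture is the finger opening in m, set as the call begins (left out keeps the last). The fingers move at their own pace and stop on an object; grip_force is the grip in N (left out, the last holds). Time passes only in rows, so rows that do not move let the fingers close. The tool returns the time, the measured TCP pose, the force, the opening and the grip force at its end. only (a regular expression) keeps the lines of the reply that match it, lines (a string "A,B") keeps lines A to B, and quiet returns only ok. Input that does not fit is refused with a message, and nothing moves.
- env.get_state(): the state, without advancing time (a new reading comes with each control period).
- viewer.read_camera(name): name is "scene" or "side" or "wrist"; returns a dict with "image" (480x640x3 uint8, red, green, blue), "K" (3x3 intrinsics, pixels), "R" (3x3) and "t" (3): a world point X has camera coordinates R X + t. Camera axes: x right, y down, z forward; pixel columns grow to the right and rows downward; lengths in m; the calibration is good to about 2 mm. A picture is of the moment at which its call begins. There is no depth.
- env.hand_in(): hands the job in; it is judged then, once.
Trained networks look in a picture, given as the dict that the camera call returned (one of the last four; its "shot" number tells which), for a name from the list of things; names that differ only in an ending like _2 or _b are one class to them, and where a whole thing is asked for, a point or a joint stands for the part that bears it (a point fixed in the world has none). Each returns a list of dicts, best first, with "confidence" (0 to 1); they miss things now and then, are a little off and sometimes report something else, mostly with a low value. They report only what shows in the picture. A call takes as long as a camera call. They do not tell look-alikes from the thing itself.
- nets.outline_of(label, picture): "region" (480x640 bool, what is visible of it) and "box" ([left, top, right, bottom] in pixels, round what is visible of it).
The state is a dict: "clock": time; "joint_pos": joint angles; "qvel": joint speeds; "tau": joint torques, N m; "tcp_pos": TCP position; "orientation": TCP orientation; "wrist_force": force on the tool from outside, world axes, zero at the start; "ft_torque": the same for the moment, N m; "finger_gap": finger opening in m; "grip_force": force on a finger pad.
Only numpy, scipy, OpenCV 4.12 (cv2) and the standard library are available. Lean on these libraries where they do the work, as an engineer would, in place of code of your own. Each camera call takes 0.05 s, during which the arm holds its last target. There are 200 camera calls.

## Working session

There is one attempt and no reset: what is moved stays moved. The work goes in short steps, Python scripts to look and compute and a tool call to move; the robot and the scene stay as the last step left them, time stands still between calls to the robot, and variables do not carry over. Pictures are saved under pics/ and viewed, at most 10 in all, crops included, and the job is handed in when it is done.

```bash
mkdir -p pics
```

Run:
```python
from workcell import env,viewer,nets
import cv2,pickle
ps={}
for n in ("scene","side"):
    p=viewer.read_camera(n); ps[n]=p
    cv2.imwrite(f"pics/{n}0.png",p["image"][:,:,::-1])
    for l in ("light_box","tab","tray","copper_blank","steel_blank_a"):
        print(n,l,[(round(d["confidence"],2),[round(float(v)) for v in d["box"]]) for d in nets.outline_of(l,p)])
pickle.dump(ps,open("p0.pkl","wb"))
print(env.get_state())
```

```text
scene light_box [(0.65, [207, 178, 301, 242]), (0.24, [140, 178, 160, 229])]
scene tab []
scene tray [(0.94, [343, 190, 435, 248])]
scene copper_blank []
scene steel_blank_a [(0.68, [430, 256, 445, 270]), (0.66, [407, 216, 418, 230]), (0.15, [292, 278, 332, 324])]
side light_box [(0.66, [349, 194, 431, 265]), (0.36, [258, 303, 288, 358])]
side tab [(0.62, [383, 202, 389, 217])]
side tray [(0.81, [343, 284, 436, 393])]
side copper_blank [(0.83, [392, 304, 409, 323])]
side steel_blank_a [(0.64, [380, 328, 399, 346]), (0.63, [374, 348, 394, 368])]
{'clock': 0.6, 'joint_pos': array([9.65419146e-01, 3.13161497e-01, 4.61015608e-02, 1.30356936e+00,
       6.53203176e-06, 1.43120357e+00]), 'qvel': array([-0.00104176,  0.00230925, -0.00040606, -0.00116799,  0.00038399,
       -0.00158762]), 'tau': array([-3.42625544e-04, -4.80150890e+01,  2.98664546e+01,  3.88744975e-04,
       -1.21915505e-04,  9.15058003e-07]), 'tcp_pos': array([0.25828103, 0.51378927, 0.23134575]), 'orientation': array([2.73515742e-05, 2.30792613e-01, 9.73002961e-01, 7.89764271e-05]), 'wrist_force': array([-0.38606649, -0.18553805,  0.55317801]), 'ft_torque': array([-0.03461977,  0.02308087,  0.00532129]), 'grip_force': 0.0, 'finger_gap': 0.08581879780578472}
```

View pics/scene0.png

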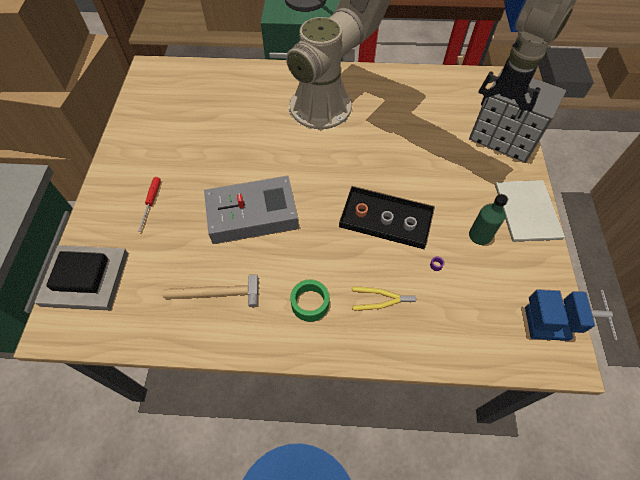

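View pics/side0.png

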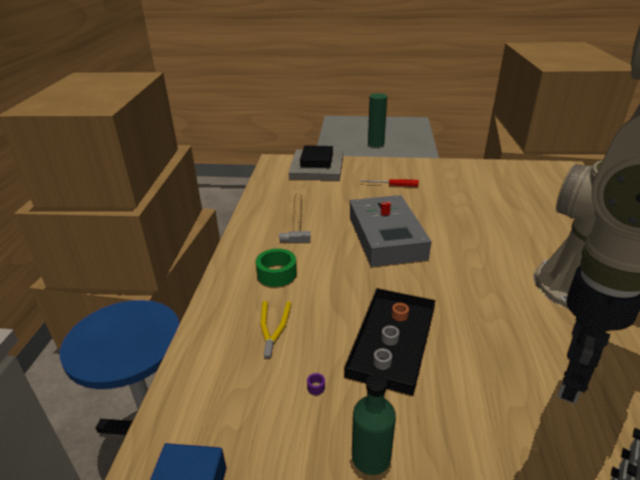

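Candidates for the copper blank, as pixels in the scene picture: copper/orange ring (362,210), steel rings (387,217) and (410,223), purple look-alike (437,263) outside the tray. I choose (362,210), seen at (400,311) in the side view. The light box is at (252,208), with its window end towards +y at (276,199) and the red tab at (241,200).

Create h.py:
```python
import numpy as np,cv2
from scipy.optimize import minimize
def proj(p,X):
    c=np.atleast_2d(X)@np.array(p["R"]).T+p["t"]; u=c@np.array(p["K"]).T
    return u[:,:2]/u[:,2:]
def ray(p,uv,z):
    R=np.array(p["R"]);o=-R.T@p["t"];d=R.T@np.linalg.solve(p["K"],[uv[0],uv[1],1.]);return o+d*(z-o[2])/d[2]
def boxpts(q,sx,sy,z0,z1):
    x,y,a=q;c,s=np.cos(a),np.sin(a)
    return np.array([[x+c*i*sx/2-s*j*sy/2,y+s*i*sx/2+c*j*sy/2,z] for i in(-1,1) for j in(-1,1) for z in(z0,z1)])
def ringpts(q,r,z0,z1):
    t=np.linspace(0,2*np.pi,40,endpoint=False)
    return np.array([[q[0]+r*np.cos(k),q[1]+r*np.sin(k),z] for k in t for z in(z0,z1)])
def iou(p,m,X,S=8):
    uv=proj(p,X);b=np.array(cv2.boundingRect(np.argwhere(m)[:,::-1].astype(np.int32)));x0,y0=b[:2]-10;w,h=b[2:]+20
    big=cv2.resize(m[y0:y0+h,x0:x0+w].astype(np.uint8),(w*S,h*S),interpolation=cv2.INTER_LINEAR)
    k=np.zeros_like(big);cv2.fillConvexPoly(k,cv2.convexHull(np.round((uv-[x0,y0]+.5)*S).astype(np.int32)),1)
    return (k&big).sum()/(k|big).sum()
def fit(obs,f,q0,step):
    s=np.array(step);r=minimize(lambda d:-sum(iou(p,m,f(np.array(q0)+d*s)) for p,m in obs)/len(obs),np.zeros(len(s)),method="Nelder-Mead",options=dict(initial_simplex=np.vstack([np.zeros(len(s)),np.eye(len(s))]),xatol=.01,fatol=1e-4))
    return np.array(q0)+r.x*s,-r.fun
def copper(p,box):
    i=p["image"].astype(int);m=(i[...,0]>i[...,1]*1.4)&(i[...,0]>70)
    k=np.zeros(m.shape,bool);l,t,r,b=box;k[t:b,l:r]=m[t:b,l:r];return k
def fill(m):
    k=np.zeros(m.shape,np.uint8);cs,_=cv2.findContours(m.astype(np.uint8),0,1);cv2.fillConvexPoly(k,cv2.convexHull(max(cs,key=cv2.contourArea)),1);return k>0
```

Run:
```python
from h import *
import pickle
from workcell import env,viewer,nets
ps={n:viewer.read_camera(n) for n in("scene","side")}
print(ray(ps["scene"],(252,208),.06),ray(ps["scene"],(276,199),.06),ray(ps["scene"],(241,200),.09),ray(ps["side"],(386,205),.098),ray(ps["side"],(397,234),.06))
for l,sz,c in(("light_box",(.16,.26,0,.06),(252,208)),("tray",(.14,.26,0,.03),(387,217))):
    ob=[(p,fill(nets.outline_of(l,p)[0]["region"])) for p in ps.values()]
    q=ray(ps["scene"],c,.03)
    for o in(ob,ob[:1],ob[1:]):
        print(l,max((fit(o,lambda q:boxpts(q,*sz),[q[0],q[1],a],[.02,.02,.15]) for a in(-.3,0,.3)),key=lambda r:r[1]))
ob=[(ps["scene"],fill(copper(ps["scene"],(350,200,374,222)))),(ps["side"],fill(copper(ps["side"],(388,298,413,328))))]
q=ray(ps["scene"],(362,210),.016)
for o in(ob,ob[:1],ob[1:]):print("cu",fit(o,lambda q:ringpts(q,.018,.004,.028),q[:2],[.01,.01]))
s=cv2.resize(ps["scene"]["image"][160:270,190:450,::-1],None,fx=3,fy=3,interpolation=2);cv2.imwrite("pics/crop1.png",s)
```

```text
[ 0.49619563 -0.17572327  0.06      ] [ 0.46033276 -0.10858004  0.06      ] [ 0.49025704 -0.20464781  0.09      ] [ 0.4801978  -0.19541412  0.098     ] [ 0.45073031 -0.10866081  0.06      ]
light_box (array([ 0.47622475, -0.18527895,  0.26182194]), np.float64(0.9742112165379821))
light_box (array([ 0.47793905, -0.18557102,  0.26456823]), np.float64(0.9731749484133624))
light_box (array([ 0.47546351, -0.18536965,  0.26450479]), np.float64(0.9806170969673488))
tray (array([ 0.4717023 ,  0.22402085, -0.2543351 ]), np.float64(0.9708751644316431))
tray (array([ 0.47264872,  0.22400876, -0.24874698]), np.float64(0.9743172787078308))
tray (array([ 0.47159457,  0.22525971, -0.25240015]), np.float64(0.9698240522564574))
cu (array([0.45197217, 0.14655968]), np.float64(0.887889867655971))
cu (array([0.4546683 , 0.14667887]), np.float64(0.9315137987012987))
cu (array([0.45085016, 0.14558232]), np.float64(0.9325752354697909))
```

View pics/crop1.png

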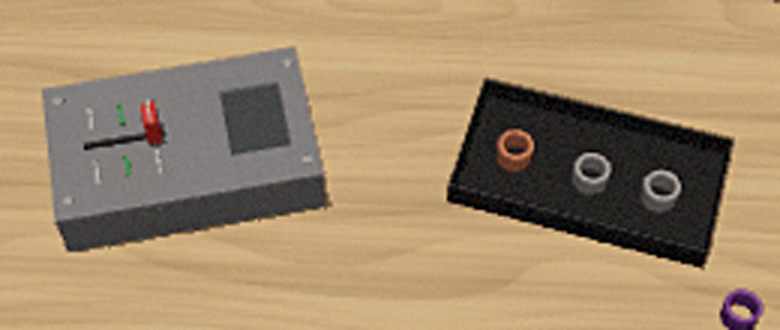

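Choice confirmed: in the crop the copper ring stands at (515,150), the first in the tray, with two steel rings beside it and the purple ring outside. The copper blank, tray and box fits agree with the given sizes. Moving above the blank and turning so the fingers close along tray x.

Create to.py:
```python
# usage: to.py x y z yaw : prints shift in tool axes and rotvec (tool) to the pose, tool down, tool y at yaw
import sys,numpy as np
from scipy.spatial.transform import Rotation as R
from workcell import env
x,y,z,a=map(float,sys.argv[1:5]);s=env.get_state();w=s["orientation"]
T=R.from_quat([w[1],w[2],w[3],w[0]])
G=R.from_matrix(np.array([[-np.sin(a),np.cos(a),0],[np.cos(a),np.sin(a),0],[0,0,-1]]).T)
G=R.from_matrix(np.column_stack([np.cross([np.cos(a),np.sin(a),0],[0,0,-1]),[np.cos(a),np.sin(a),0],[0,0,-1]]))
print(np.round(T.inv().apply(np.array([x,y,z])-s["tcp_pos"]),4),np.round((T.inv()*G).as_rotvec(),3),s["clock"])
```

```bash
python3 to.py .4525 .1465 .16 -.253
```

```text
[-0.3385 -0.2409  0.0713] [ 0.    -0.     1.358] 0.9
```

>>> drive_effector(plan={"motion":[[-0.05, -0.036, 0, 0, 0, 0.17], [-0.1, -0.07, 0, 0, 0, 0.34], [-0.15, -0.105, 0.01, 0, 0, 0.51], [-0.2, -0.14, 0.02, 0, 0, 0.68], [-0.24, -0.17, 0.035, 0, 0, 0.85], [-0.28, -0.2, 0.05, 0, 0, 1.02], [-0.31, -0.22, 0.06, 0, 0, 1.19], [-0.338, -0.241, 0.07, 0, 0, 1.358]]}, aperture=0.06, grip_force=40)

```text
clock: 1.9
tcp_pos: [0.4527, 0.1452, 0.1611]
orientation: [0.0, 0.793, 0.61, 0.0]
wrist_force: [0.4, 0.9, 0.7]
finger_gap: 0.06
grip_force: 0.0
```

>>> drive_effector(plan={"motion":[[0, 0, 0, 0, 0, 0], [0, 0, 0, 0, 0, 0]]})

```text
clock: 2.15
tcp_pos: [0.4519, 0.1468, 0.1615]
orientation: [-0.0, 0.79, 0.613, 0.0]
wrist_force: [-0.0, 0.2, 1.1]
finger_gap: 0.0601
grip_force: 0.0
```

```bash
python3 to.py .4525 .1465 .16 -.253
```

Run:
```python
from workcell import viewer
import cv2
p=viewer.read_camera("wrist");cv2.imwrite("pics/w1.png",p["image"][:,:,::-1]);print(p["R"],p["t"])
```

```text
[-0.0001  0.0007  0.0015] [-0.    -0.     0.001] 2.15
[[ 9.68458660e-01 -2.49173728e-01 -5.27022553e-04]
 [-2.38931057e-01 -9.29244720e-01  2.81808802e-01]
 [-7.07090827e-02 -2.72794253e-01 -9.59470438e-01]] [-0.40093778  0.22665016  0.38568691]
```

View pics/w1.png

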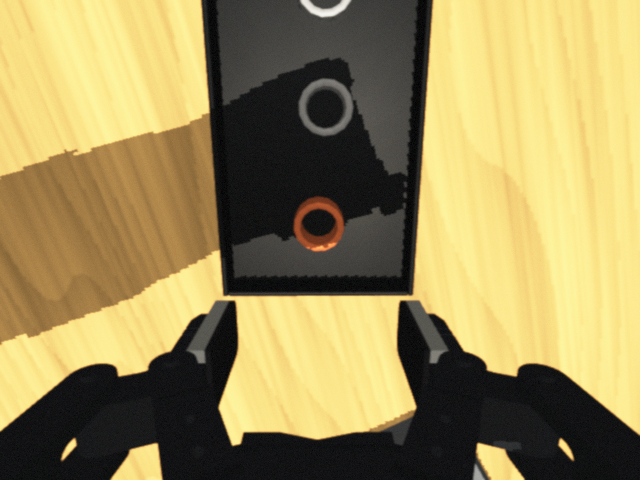

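The wrist view shows the copper ring at (319,224), the steel rings further up, and the fingers straddling tray x. I refine the position from this view.

Run:
```python
from h import *
from workcell import viewer
p=viewer.read_camera("wrist");i=p["image"].astype(int)
m=(i[...,0]>i[...,1]*1.8)&(i[...,0]>60);k=np.zeros(m.shape,bool);k[185:262,285:352]=m[185:262,285:352]
print(fit([(p,fill(k))],lambda q:ringpts(q,.018,.004,.028),[.4525,.1465],[.005,.005]))
```

```bash
python3 to.py .4525 .1465 .007 -.253
```

```text
(array([0.45293047, 0.14844994]), np.float64(0.9499517489265884))
[-0.0008  0.0008  0.1547] [ 0.    -0.     0.002] 2.25
```

>>> drive_effector(plan={"motion":[[0.001, 0.001, 0.05, 0, 0, 0], [0.001, 0.001, 0.09, 0, 0, 0], [0.001, 0.001, 0.12, 0, 0, 0], [0.001, 0.001, 0.14, 0, 0, 0], [0.001, 0.001, 0.15, 0, 0, 0], [0.001, 0.001, 0.154, 0, 0, 0], [0.001, 0.001, 0.154, 0, 0, 0]]})

```text
clock: 3.12
tcp_pos: [0.4537, 0.1477, 0.0078]
orientation: [0.0, 0.79, 0.612, 0.0]
wrist_force: [1.1, -0.7, 0.3]
finger_gap: 0.06
grip_force: 0.0
```

>>> drive_effector(plan={"motion":[[0, 0, 0, 0, 0, 0], [0, 0, 0, 0, 0, 0], [0, 0, 0, 0, 0, 0], [0, 0, 0, 0, 0, 0], [0, 0, 0, 0, 0, 0], [0, 0, 0, 0, 0, 0]]}, aperture=0.025, grip_force=40)

```text
clock: 3.88
tcp_pos: [0.454, 0.1475, 0.0083]
orientation: [0.0, 0.791, 0.612, 0.001]
wrist_force: [-2.1, -0.2, 5.8]
finger_gap: 0.0343
grip_force: 39.7
```

>>> drive_effector(plan={"motion":[[0, 0, -0.01, 0, 0, 0], [0, 0, -0.03, 0, 0, 0], [0, 0, -0.07, 0, 0, 0], [0, 0, -0.11, 0, 0, 0], [0, 0, -0.15, 0, 0, 0], [0, 0, -0.15, 0, 0, 0]]})

```text
clock: 4.62
tcp_pos: [0.4557, 0.1477, 0.1611]
orientation: [0.002, 0.791, 0.612, 0.003]
wrist_force: [0.5, 0.3, -1.0]
finger_gap: 0.0345
grip_force: 40.1
```

Run:
```python
from workcell import viewer
import cv2,numpy as np
p=viewer.read_camera("wrist");q=viewer.read_camera("side")
a=p["image"][:,:,::-1];b=cv2.resize(q["image"][220:400,320:480,::-1],(427,480));cv2.imwrite("pics/w2.png",cv2.resize(np.hstack([a,b]),(800,360)))
```

```bash
python3 to.py .457 -.113 .16 -.253
```

```text
[-0.2511  0.0687 -0.0023] [ 0.001 -0.001 -0.   ] 4.725
```

View pics/w2.png

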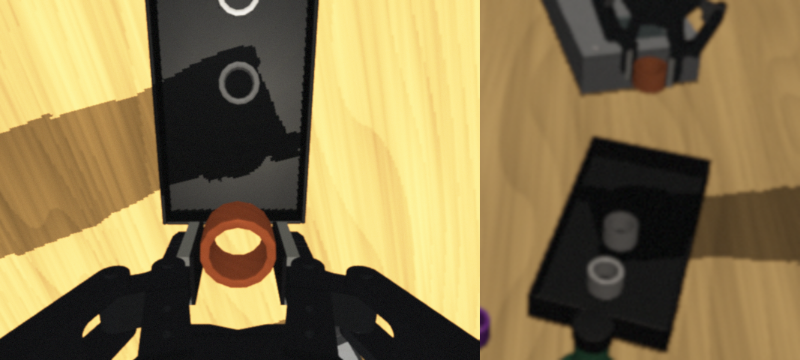

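Held: the copper ring is upright between the pads at (238,243), and both steel blanks are undisturbed in the tray. Moving over the window.

>>> drive_effector(plan={"motion":[[-0.04, 0.011, 0, 0, 0, 0], [-0.09, 0.025, 0, 0, 0, 0], [-0.14, 0.039, 0, 0, 0, 0], [-0.19, 0.052, 0, 0, 0, 0], [-0.23, 0.063, 0, 0, 0, 0], [-0.251, 0.069, 0, 0, 0, 0], [-0.251, 0.069, 0, 0, 0, 0], [-0.251, 0.069, 0, 0, 0, 0]]})

```text
clock: 5.72
tcp_pos: [0.4563, -0.1121, 0.1563]
orientation: [-0.001, 0.791, 0.612, -0.0]
wrist_force: [-0.4, -0.0, -1.2]
finger_gap: 0.0348
grip_force: 40.1
```

Run:
```python
from workcell import viewer,nets
from h import *
ps={n:viewer.read_camera(n) for n in("scene","side","wrist")}
import pickle;pickle.dump(ps,open("p2.pkl","wb"))
p=ps["wrist"];im=p["image"].copy()
q=[.4765,-.1853,.263];c,s=np.cos(q[2]),np.sin(q[2])
w=np.array([q[0]-s*.075,q[1]+c*.075])
X=boxpts([w[0],w[1],q[2]],.08,.06,.06,.06)[::2][[0,1,3,2]]
cv2.polylines(im,[np.round(proj(p,X)).astype(np.int32)],True,(0,255,0),1)
cv2.imwrite("pics/w3.png",im[:,:,::-1]);print(w)
```

```bash
python3 to.py .457 -.113 .16 -.253
```

```text
[ 0.45700161 -0.11287892]
[-0.0011  0.0004 -0.0031] [-0.001 -0.     0.001] 5.875
```

View pics/w3.png

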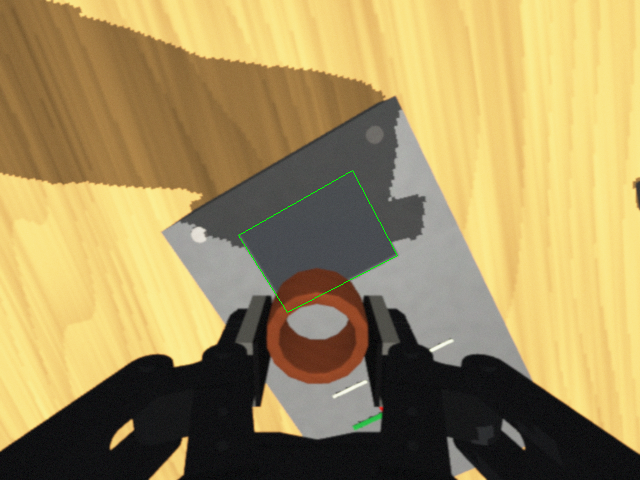

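The green overlay of the predicted window, corners (353,171), (397,254), (288,312) and (239,236), matches the glass in the picture. I measure the ring in hand, then lower it.

Run:
```python
from workcell import env
from h import *
import pickle
ps=pickle.load(open("p2.pkl","rb"));p=ps["wrist"];i=p["image"].astype(int)
m=(i[...,0]>i[...,1]*1.5)&(i[...,0]>50);m[:250]=0;m[390:]=0;m[:,:255]=0;m[:,380:]=0
t=env.get_state()["tcp_pos"]
q,f=fit([(p,fill(m))],lambda q:ringpts(q,.018,q[2],q[2]+.024),[.457,-.113,t[2]-.004],[.005,.005,.005]);print(q,f,q-t)
```

```text
[ 0.45633656 -0.11310051  0.15016144] 0.9775317320064633 [-0.00056665 -0.00124682 -0.00678912]
```

>>> drive_effector(plan={"motion":[[-0.001, 0.001, 0.03, 0, 0, 0], [-0.001, 0.001, 0.055, 0, 0, 0], [-0.001, 0.001, 0.07, 0, 0, 0], [-0.001, 0.001, 0.08, 0, 0, 0], [-0.001, 0.001, 0.084, 0, 0, 0], [-0.001, 0.001, 0.086, 0, 0, 0], [-0.001, 0.001, 0.086, 0, 0, 0]]})

```text
clock: 6.75
tcp_pos: [0.4583, -0.1143, 0.0717]
orientation: [0.0, 0.791, 0.612, 0.0]
wrist_force: [1.0, 0.6, -1.0]
finger_gap: 0.0345
grip_force: 40.1
```

>>> drive_effector(plan={"motion":[[0, 0.0, 0.002, 0, 0, 0], [0, 0, 0.004, 0, 0, 0], [0, 0, 0.004, 0, 0, 0]]}, only="tcp|wrist")

```text
tcp_pos: [0.4578, -0.1141, 0.0672]
wrist_force: [0.6, -0.1, -0.8]
```

>>> drive_effector(plan={"motion":[[0, 0, 0.001, 0, 0, 0], [0, 0, 0.002, 0, 0, 0], [0, 0, 0.002, 0, 0, 0]]}, only="tcp|wrist")

```text
tcp_pos: [0.4579, -0.1141, 0.0652]
wrist_force: [-0.3, -1.2, -1.8]
```

>>> drive_effector(plan={"motion":[[0, 0, 0.001, 0, 0, 0], [0, 0, 0.002, 0, 0, 0], [0, 0, 0.002, 0, 0, 0]]}, only="tcp|wrist")

```text
tcp_pos: [0.4581, -0.1142, 0.0643]
wrist_force: [-3.0, 0.9, 9.2]
```

Contact with the glass. I release, then rise.

>>> drive_effector(plan={"motion":[[0, 0, 0, 0, 0, 0], [0, 0, 0, 0, 0, 0], [0, 0, 0, 0, 0, 0], [0, 0, 0, 0, 0, 0]]}, aperture=0.06)

```text
clock: 8.38
tcp_pos: [0.4579, -0.1141, 0.0631]
orientation: [-0.0, 0.791, 0.612, -0.0]
wrist_force: [0.4, 0.6, 0.0]
finger_gap: 0.0599
grip_force: 0.0
```

>>> drive_effector(plan={"motion":[[0, 0, -0.01, 0, 0, 0], [0, 0, -0.03, 0, 0, 0], [0, 0, -0.06, 0, 0, 0], [0, 0, -0.09, 0, 0, 0], [0, 0, -0.09, 0, 0, 0], [0, 0, -0.09, 0, 0, 0]]})

```text
clock: 9.12
tcp_pos: [0.4578, -0.1141, 0.1532]
orientation: [-0.0, 0.791, 0.612, 0.0]
wrist_force: [0.1, -0.9, 0.2]
finger_gap: 0.0599
grip_force: 0.0
```

Run:
```python
from workcell import viewer
from h import *
p=viewer.read_camera("wrist");s=viewer.read_camera("side");i=p["image"].astype(int)
m=(i[...,0]>i[...,1]*1.5)&(i[...,0]>50)
n,l,st,c=cv2.connectedComponentsWithStats(m.astype(np.uint8));k=[j for j in range(1,n) if st[j,4]>300];print(st[k],c[k])
j=min(k,key=lambda j:np.hypot(*(c[j]-proj(p,[.457,-.113,.072])[0])))
print(fit([(p,fill(l==j))],lambda q:ringpts(q,.018,.06,.084),[.457,-.113],[.005,.005]))
a=p["image"][:,:,::-1];b=cv2.resize(s["image"][170:290,320:460,::-1],(560,480));cv2.imwrite("pics/w4.png",cv2.resize(np.hstack([a,b]),(800,320)))
```

```bash
python3 to.py .483 -.2094 .16 -1.308
```

```text
[[ 286  217   64   70 2519]
 [ 370  358   45   56 1582]] [[317.63358476 253.35291782]
 [390.42667509 386.51201011]]
(array([ 0.45805613, -0.11400033]), np.float64(0.9706326363912399))
[-0.0861  0.0489 -0.0078] [-2.000e-03  1.000e-03  1.055e+00] 9.225
```

View pics/w4.png

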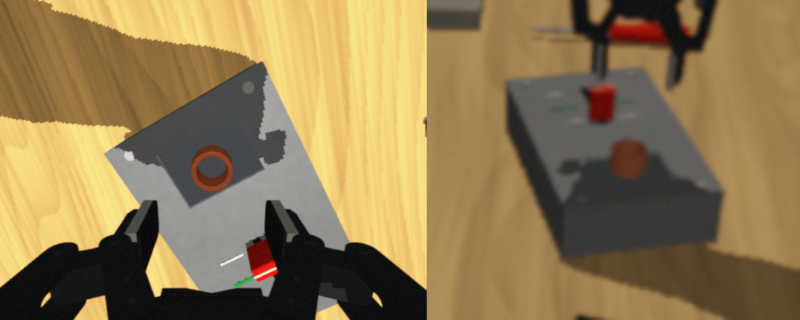

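The copper blank stands at the centre of the glass, 1.5 mm off, and the shutter is shut with the red tab at (262,258). Now over the tab.

>>> drive_effector(plan={"motion":[[-0.015, 0.008, -0.008, 0, 0, 0.17], [-0.03, 0.018, -0.008, 0, 0, 0.34], [-0.045, 0.027, -0.008, 0, 0, 0.51], [-0.06, 0.036, -0.008, 0, 0, 0.68], [-0.075, 0.044, -0.008, 0, 0, 0.85], [-0.086, 0.049, -0.008, 0, 0, 1.02], [-0.086, 0.049, -0.008, 0, 0, 1.055], [-0.086, 0.049, -0.008, 0, 0, 1.055]]}, aperture=0.05, grip_force=40)

```text
clock: 10.22
tcp_pos: [0.4833, -0.209, 0.1606]
orientation: [-0.001, 0.991, 0.132, -0.001]
wrist_force: [-0.2, 0.9, -1.0]
finger_gap: 0.0497
grip_force: 0.0
```

Run:
```python
from workcell import viewer,nets
from h import *
p=viewer.read_camera("wrist");s=viewer.read_camera("scene");im=p["image"].copy()
q=[.4765,-.1853,.263];c,t=np.cos(q[2]),np.sin(q[2])
w=np.array([q[0]+t*.025,q[1]-c*.025])
X=boxpts([w[0],w[1],q[2]],.026,.014,.098,.098)[::2][[0,1,3,2]]
cv2.polylines(im,[np.round(proj(p,X)).astype(np.int32)],True,(0,255,0),1);print(w)
cv2.imwrite("pics/w5.png",im[:,:,::-1])
```

```bash
python3 to.py .483 -.2094 .072 -1.308
```

```text
[ 0.48299946 -0.20944036]
[-0.0006  0.0003  0.089 ] [-0.001  0.     0.002] 10.325
```

View pics/w5.png

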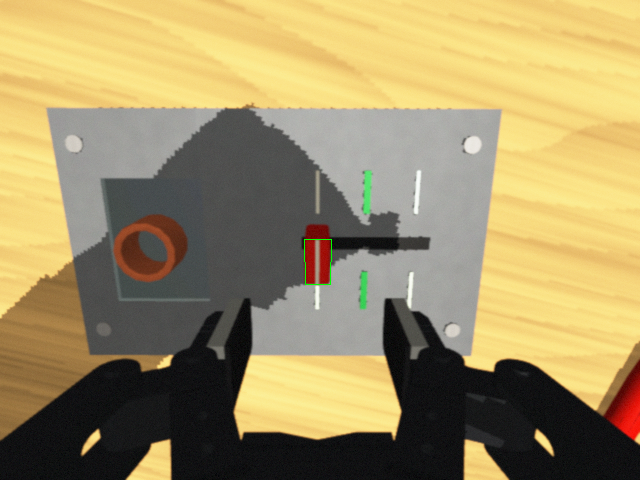

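The overlay of the predicted tab top (305–331, 238–284) matches the red tab, and tool +y is the opening direction. Descend and pinch.

>>> drive_effector(plan={"motion":[[0, 0, 0.03, 0, 0, 0], [0, 0, 0.06, 0, 0, 0], [0, 0, 0.08, 0, 0, 0], [0, 0, 0.087, 0, 0, 0], [0, 0, 0.087, 0, 0, 0], [0, 0, 0.087, 0, 0, 0]]})

```text
clock: 11.08
tcp_pos: [0.4846, -0.2099, 0.0753]
orientation: [0.001, 0.991, 0.131, 0.001]
wrist_force: [-0.1, 0.8, -0.2]
finger_gap: 0.0504
grip_force: 0.0
```

>>> drive_effector(plan={"motion":[[0, 0, 0, 0, 0, 0], [0, 0, 0, 0, 0, 0], [0, 0, 0, 0, 0, 0], [0, 0, 0, 0, 0, 0], [0, 0, 0, 0, 0, 0], [0, 0, 0, 0, 0, 0]]}, aperture=0.005, grip_force=50)

```text
clock: 11.82
tcp_pos: [0.484, -0.209, 0.075]
orientation: [-0.0, 0.991, 0.131, 0.0]
wrist_force: [-0.2, 3.7, 5.7]
finger_gap: 0.0131
grip_force: 49.8
```

```bash
python3 to.py .4908 -.2384 .0737 -1.308
```

```text
[-0.0011  0.0302  0.0012] [-0.001 -0.001  0.   ] 11.825
```

Pinched (gap 13.1 mm). Pulling slowly 30 mm.

>>> drive_effector(plan={"motion":[[0, 0.004, 0, 0, 0, 0], [0, 0.009, 0, 0, 0, 0], [0, 0.014, 0, 0, 0, 0], [0, 0.019, 0, 0, 0, 0], [0, 0.024, 0, 0, 0, 0], [0, 0.028, 0, 0, 0, 0], [0, 0.03, 0, 0, 0, 0], [0, 0.03, 0, 0, 0, 0]]})

```text
clock: 12.82
tcp_pos: [0.4913, -0.2364, 0.075]
orientation: [-0.002, 0.991, 0.132, 0.0]
wrist_force: [-2.0, 8.5, 9.6]
finger_gap: 0.0128
grip_force: 50.3
```

>>> drive_effector(plan={"motion":[[0, 0, 0, 0, 0, 0], [0, 0, 0, 0, 0, 0], [0, 0, 0, 0, 0, 0], [0, 0, 0, 0, 0, 0], [0, 0, 0, 0, 0, 0], [0, 0, 0, 0, 0, 0]]})

```text
clock: 13.58
tcp_pos: [0.4913, -0.2363, 0.075]
orientation: [-0.002, 0.991, 0.132, 0.0]
wrist_force: [-0.9, 8.6, 8.5]
finger_gap: 0.0128
grip_force: 50.2
```

Run:
```python
from workcell import viewer
from h import *
p=viewer.read_camera("wrist");s=viewer.read_camera("scene")
a=p["image"][:,:,::-1];b=cv2.resize(s["image"][160:260,190:310,::-1],(576,480),interpolation=2);cv2.imwrite("pics/w6.png",cv2.resize(np.hstack([a,b]),(800,316)))
```

```bash
python3 to.py .4908 -.2384 .0737 -1.308
```

```text
[-0.001   0.0019  0.0013] [-0.004 -0.001  0.001] 13.675
```

View pics/w6.png

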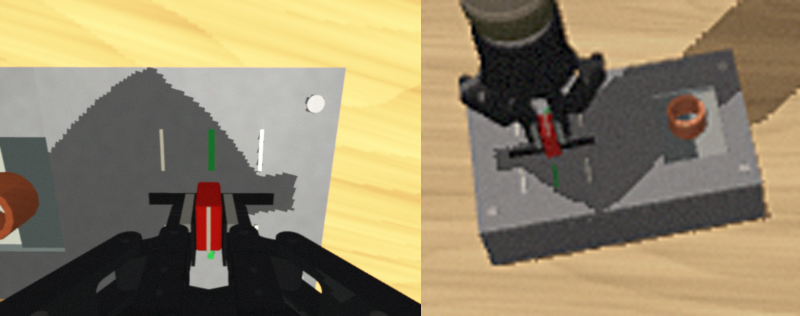

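The white line (209,228) stands at the green marks (212,150) and (211,255), with the blank upright on the half-lit glass. TCP travel is 28 mm, so I add 1.5 mm, settle and hand in.

>>> drive_effector(plan={"motion":[[0, 0.0015, 0, 0, 0, 0], [0, 0.0015, 0, 0, 0, 0], [0, 0.0015, 0, 0, 0, 0], [0, 0.0015, 0, 0, 0, 0], [0, 0.0015, 0, 0, 0, 0], [0, 0.0015, 0, 0, 0, 0], [0, 0.0015, 0, 0, 0, 0], [0, 0.0015, 0, 0, 0, 0]]})

```text
clock: 14.68
tcp_pos: [0.4916, -0.2376, 0.075]
orientation: [-0.002, 0.991, 0.132, 0.0]
wrist_force: [-1.7, 8.6, 9.8]
finger_gap: 0.0131
grip_force: 50.3
```

Run:
```python
from workcell import viewer,env
from h import *
p=viewer.read_camera("wrist");i=p["image"].astype(int)
# travel seen: red tab top centre
m=(i[...,0]>i[...,1]*2.5)&(i[...,0]>80);m[:,:200]=0
n,l,st,c=cv2.connectedComponentsWithStats(m.astype(np.uint8));j=1+np.argmax(st[1:,4])
q=[.4765,-.1853,.263];s,k=np.sin(q[2]),np.cos(q[2])
X=ray(p,c[j],.096)[:2];print("opening est",-(X-q[:2])@[-s,k]-.025)
print(env.hand_in())
```

```text
opening est 0.029708998394227346
the job is handed in; nothing more can be done
None
```

The job is handed in: the copper blank stands untouched on the glass, last measured about 1.5 mm off centre, and the gripper holds the shutter at about 30 mm (half open); the steel blanks were left in the tray, but I got no verdict back.

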